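Quick-spin the loaded tubes in a small bench centrifuge

ROBOT

A 6-joint arm with a two-finger parallel gripper is mounted at the origin on a cart in front of the work surface, level with it; the furniture and walls round the work are solid. World frame = base frame: x ahead of the robot, y to its left, z up, the work surface at z = 0. Lengths are in m, angles in rad, forces in N, time in s.
With the tool pointing down it reaches from about 0.3 to 0.775 m from the base axis. Payload 14.6 kg.
Tool frame: the origin (TCP) lies at the very end of the fingers, on their centre line; the grasp point (between the pads) lies 19 mm behind it; y points along the fingers, x is the direction in which the jaws open and shut, and the axes are right-handed (so a half turn about y gives the same grasp; the last joint's range is limited). The gripper opens to 94 mm and grips with 3 to 60 N. Pads are 16 mm wide; open, the fingers measure 119 mm over their backs; the gripper's body (75 mm by 177 mm) begins 78 mm behind the grasp point.
Start: joints at [-1.313, 0.3, 1.521, -0, 1.321, -0.067], TCP at [0.176, -0.521, 0.205] pointing down, gripper open.
Joint ranges: [-3.03, 3.03], [-0.79, 2.21], [0.23, 2.52], [-1.04, 4.18], [0, 3.07], [-2.55, 2.55]. Speed limits (rad/s): [2.22, 2.22, 2.57, 3.14, 3.14, 3.14].

INTERFACE

Orientations are given as [roll, pitch, yaw] about the fixed x, y, z axes, in that order (R = Rz(yaw) Ry(pitch) Rx(roll)).
In Python, from rig import env gives the robot as it stands. The module is installed in compiled form; this text tells all that it offers. Calls block until the motion is done:
- env.move_to(position, orientation): joint-space move of the TCP to a pose.
- env.move_l(position, rot=None, v=0.15): straight line of the TCP; rot=None keeps the orientation; v is the mean speed in m/s.
- env.move_j(angles): joint-space move.
- env.grip(opening, strength=None): opening from 0.0 (shut) to 1.0 (fully open); strength is the grip in N (None keeps the last); returns when the fingers have stopped.
- env.wait(seconds).
- env.inverse_kinematics(position, orientation): joint angles nearest the present ones, or None.
- env.sense(): the state.
- env.get_image(name): name is "scene" or "top" or "wrist"; returns (picture, depth): 420x560x3 uint8, red, green, blue; 420x560 float32, m along the optical axis (not along the pixel's ray), 0 where there is no reading.
- env.calibration(name): a dict with "mtx" (3x3 intrinsics, pixels), "rvec" (rotation vector, rad) and "tvec" (3), from world to camera coordinates, as OpenCV has them. Camera axes: x right, y down, z forward; pixel columns grow to the right and rows downward; lengths in m; the calibration is good to about 2 mm. A picture is of the moment at which its call begins: read the wrist's pose just before it. calibration takes no time and is no camera call; for the wrist camera it gives the pose at the moment of the call.
A pose or a line that the arm cannot do raises env.PlanningError and nothing moves.
- env.close_job(): hands the job in, once; it reports no verdict.
Trained networks look in the newest picture that a camera, given by its name, has taken for a name from the list of things; names that differ only in an ending like _2 or _b are one class to them, and where a whole thing is asked for, a point or a joint stands for the part that bears it (a point fixed in the world has none). Each returns a list of dicts, best first, with "confidence" (0 to 1); they miss things now and then, are a little off and sometimes report something else, mostly with a low value. They report only what shows in the picture. A call takes as long as a camera call.
- env.spot_in(camera, target): "uv" ([column, row] in pixels, amid what is visible of it).
- env.trace(camera, target): "region" (420x560 bool, what is visible of it) and "uv" ([column, row] in pixels, amid what is visible of it).
- env.mark_of(camera, target): "uv" ([column, row] in pixels: a listed point, or the origin of a listed thing).
The state is a dict: "time": time; "joint_positions": joint angles; "qvel": joint speeds; "effort": joint torques, N m; "eef_pos": TCP position; "tcp_rot": TCP orientation; "force": force on the tool from outside, world axes, zero at the start; "moment": the same for the moment, N m; "opening": opening from 0.0 (shut) to 1.0 (fully open).
Only numpy, scipy, OpenCV 4.12 (cv2) and the standard library are available. Lean on these libraries where they do the work, as an engineer would, in place of code of your own. Each camera call takes 0.05 s, during which the arm holds its last target.

TASK

Give the loaded tubes a quick spin in the small bench centrifuge, pressing with closed fingers only: push the open lid down until its catch holds it and let go, then press the raised end of the power rocker until it flips over, then press the wide bar key fully down and keep it down, since the rotor runs only while it is held; the program finishes while still holding the bar key down. Do not press the bar key before the power is on, leave the round key alone, and do not pull the lid further open. Grasp, lift and shift nothing: the vial rack, the jar and the tube near the machine stay where they are.

Things in the scene. Friction and masses are not known exactly. Their poses are not given: they have to be found in the camera images.
- centrifuge: Off-white bench centrifuge, fixed, 140 mm deep, 209 wide, 115 high shut. Origin: on the worktop under its middle; x to its rear (hinge), y to its left. Left part (y -32 to +101 mm): rotor bowl under the lid. Right part (y -107 to -33): console, flat top at z = 115, carrying on the line y = -70, front to rear, bar key (x -44), power rocker (x 0), round key (x +42).
- lid (a joint): Lid hinge, rad: 0 = shut and caught, 0.72 to 0.98 as found, grows as it opens (stop 1.2). It stays where left from about 0.7 up; a spring lifts it from lower angles unless the catch has snapped in, so after a push it stays at 0 (within 0.01) or rises again. Pushing at lid_press takes about 3 N, 4 to 6 N from 0.14 on; the catch snaps in at about -0.01, 1 mm past flush; hard stop at -0.025.
- lid_press (a point): Middle of the ribbed pad on the lid's outer (upper) face, 109.5 mm from the hinge axis, 15 mm behind the lid's front edge. z: the face's outward normal (up when shut), x towards the hinge. The lid is a grey frame 122 mm long, 130 wide, 13 thick with a clear pane; the frame's front bar is 30 mm wide. Shut, this point lies 114.5 mm above the worktop.
- lid_hinge (a point): Point on the lid's hinge axis at mid width, 108 mm above the worktop at the machine's rear; it does not move. y is the hinge axis; x is level, to the machine's rear. lid_press lies 109.5 mm from it along the lid (towards the front when shut) and 6.5 mm off along the outward normal.
- rocker (a joint): Power rocker, rad: 0 = off (right end raised, as found), 0.4 = on (right end pressed level, left end raised). Snap action: 4 to 6 N at the raised end takes it past the middle (0.2); from about 0.3 on it flips over by itself and stays.
- rocker_raised_end (a point): Pressing point on the rocker's right (-y) half, 14 mm from its pivot; off, it lies 44 mm behind and 13 mm right of the bar key's middle. Dark rocker 25 mm (x) by 40 mm (y); off, this point stands 124.5 mm above the worktop and its face slopes 0.4 rad down to the left; on, the right half is level at 119 mm, so the point goes down 5.5 mm.
- bar_key (a joint): Wide bar key, m: 0 = up, 0.005 = fully down; springs back, 1.5 N to start and 5.3 N fully down.
- bar_key_top (a point): Middle of the top of the bar key, 19 mm (x) by 44 mm (y), 122.5 mm above the worktop when up (7.5 mm proud of the console); it moves straight down.
- round_key (a joint): Round key, m: 0 = up, 0.004 = fully down. Not to be pressed.
- round_key_top (a point): Middle of the top of the round key, 16 mm across, 120.5 mm above the worktop; 42 mm behind the middle of the rocker.
- vial_rack: Loose blue vial rack, 42 x 98 x 36 mm, standing right of the centrifuge; origin under its middle. To be left alone.
- jar: Loose screw-cap jar, 34 mm across, 64 mm high, standing behind the centrifuge; origin under its middle. To be left alone.
- tube_50ml: Loose 50 ml tube lying on the worktop behind the centrifuge, 34 mm thick, 106 mm long; origin under its middle. To be left alone.

How it is judged:
On the way, in this order (a step that is already met when the one before it is completed fails the run):
1. the lid is shut and stays shut by its catch with nothing touching the machine (value of joint lid below 0.03 rad and contact force between each of the arm, the fingers and centrifuge below 0.3 N), for 0.1 s.
2. the power rocker is flipped to on (value of joint rocker above 0.35 rad), for 0.1 s.
3. the bar key is fully down (value of joint bar_key above 0.0038 m), for 0.2 s.
At the end, for the whole second after the job is handed in: the lid is latched shut (within 0.03 rad), the rocker is on (over 0.35 rad), and the fingers still hold the bar key down (over 3.8 of its 5 mm, with more than 2 N), the round key up (value of joint lid below 0.03 rad and value of joint rocker above 0.35 rad and value of joint bar_key above 0.0038 m and contact force between the fingers and centrifuge above 2 N and value of joint round_key below 0.001 m); the arm keeps its last pose, push and grip.
It fails at once if the round key is pressed (over 2 mm) (value of joint round_key above 0.002 m).
It fails at once if the power is switched on while the lid is not latched (value of joint rocker above 0.3 rad and value of joint lid above 0.05 rad).
It fails at once if the bar key is pressed (over 2.5 mm) before the power is on (value of joint rocker below 0.2 rad and value of joint bar_key above 0.0025 m).
It fails at once if the lid is pulled further open (value of joint lid above 1.12 rad).
It fails at once if the rack, the jar or the tube is lifted or shifted (over 15 mm) (distance of any of vial_rack, jar, tube_50ml from where it was at the start of the episode above 0.015 m).
It also fails if it takes over 43 s, if anything falls off the work surface, if the arm or the gripper's body presses on something with over 40 N, if the wrist force passes 120 N, or if a joint passes its speed limit or range.

## Working session

There is one attempt and no reset: what is moved stays moved. The work goes in short steps, each a Python script; the robot and the scene stay as the last script left them, time stands still between calls to the robot, and variables do not carry over. Pictures are saved under pics/ and viewed, and the job is handed in when it is done.

```bash
mkdir -p pics; cat > h.py <<'E'
import numpy as np, cv2
from rig import env
def save(cam,name):
    im,d=env.get_image(cam); cv2.imwrite(f'pics/{name}.png',im[:,:,::-1]); return im,d
def cal(cam):
    c=env.calibration(cam); R=cv2.Rodrigues(np.array(c['rvec'],float))[0]; return np.array(c['mtx']),R,np.array(c['tvec'],float).ravel()
def unproj(cam,uv,z):  # z depth
    K,R,t=cal(cam); p=np.linalg.inv(K)@np.array([uv[0],uv[1],1.])*z; return R.T@(p-t)
def ray_z(cam,uv,h):
    K,R,t=cal(cam); d=R.T@np.linalg.inv(K)@np.array([uv[0],uv[1],1.]); c=-R.T@t; return c+d*(h-c[2])/d[2]
def proj(cam,P):
    K,R,t=cal(cam); p=K@(R@np.array(P)+t); return p[:2]/p[2]
E
python3 - <<'E'
from h import *
print(env.sense())
hs=dict(lid_press=None,lid_hinge=.108,rocker_raised_end=.1245,bar_key_top=.1225,round_key_top=.1205,centrifuge=0,vial_rack=0,jar=0,tube_50ml=0)
for cam in ['scene','top']:
    im,d=save(cam,cam+'0')
    print(cam, 'cam pos',-cal(cam)[1].T@cal(cam)[2])
    for n,h in hs.items():
        for r in env.mark_of(cam,n)[:2]:
            u,v=r['uv']; dd=d[int(min(max(v,0),419)),int(min(max(u,0),559))]
            print(n,round(r['confidence'],2),np.round(r['uv'],1),'depth',np.round(unproj(cam,r['uv'],dd),4), None if h is None else np.round(ray_z(cam,r['uv'],h),4))
E
```

```text
{'time': 0.0, 'joint_positions': array([-1.31264083e+00,  3.00444018e-01,  1.52154775e+00, -1.80800545e-05,
        1.32071870e+00, -6.65991051e-02]), 'qvel': array([ 0.00062412,  0.00159654,  0.00116715,  0.00084895, -0.00181782,
       -0.0013703 ]), 'effort': array([ 2.53119571e-03, -5.31808591e+01, -3.52740133e+01,  7.09516718e-02,
        2.43732979e-02, -9.38767903e-05]), 'eef_pos': array([ 0.17542009, -0.52100707,  0.20491529]), 'tcp_rot': array([-1.57073941e+00,  1.11650404e-03, -1.24603721e+00]), 'force': array([-0.91494554, -0.34209922, -0.01789395]), 'moment': array([ 0.00170265,  0.03495542, -0.00159709]), 'opening': 1.0001241928233515}
scene cam pos [-0.05495008  0.61278287  0.54950436]
lid_press 0.55 [280.  172.4] depth [0.4769 0.2601 0.2015] None
lid_hinge 0.58 [256.6 200.8] depth [0.5389 0.2633 0.1202] [0.5557 0.2534 0.108 ]
rocker_raised_end 0.7 [337.1 191. ] depth [0.4912 0.1339 0.1245] [0.4912 0.1339 0.1245]
bar_key_top 0.63 [344.5 204.5] depth [0.4559 0.1461 0.1207] [0.4538 0.148  0.1225]
bar_key_top 0.16 [290.5 265.2] depth [0.425  0.2704 0.0679] [0.3706 0.3092 0
[... 555 characters left out ...]
49.2 254.8] depth [0.4951 0.2523 0.1935] None
lid_hinge 0.93 [251.2 223.5] depth [0.5609 0.2525 0.1109] [0.5613 0.2526 0.108 ]
rocker_raised_end 0.82 [315.3 256.9] depth [0.4959 0.1335 0.1238] [0.4959 0.1335 0.1245]
bar_key_top 0.54 [308.4 277.2] depth [0.4589 0.1469 0.1229] [0.4589 0.1468 0.1225]
round_key_top 0.4 [308.8 234. ] depth [0.5389 0.1445 0.1219] [0.539  0.1444 0.1205]
centrifuge 0.88 [269.4 263.4] depth [0.4797 0.2182 0.2031] [0.4925 0.2185 0.    ]
vial_rack 0.96 [346.8 270.7] depth [0.4747 0.0589 0.0215] [0.4757 0.0553 0.    ]
jar 0.81 [231.5 198. ] depth [0.6197 0.294  0.065 ] [0.633  0.2994 0.    ]
tube_50ml 0.7 [253.4 174. ] depth [0.6789 0.2516 0.0279] [0.6862 0.2526 0.    ]
```

View pics/top0.png

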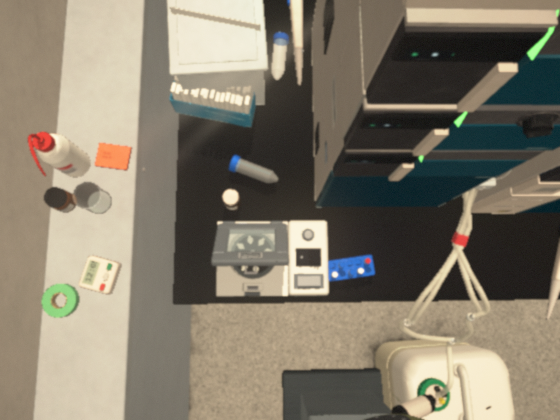

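View pics/scene0.png

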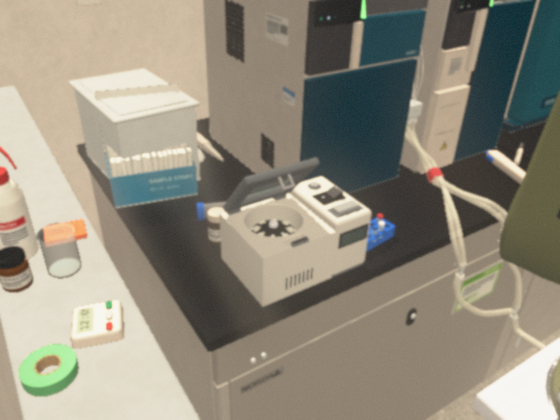

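The machine sits at about (0.50, 0.22) and is almost square to the world axes. The lid is open, with its pad at about px (249,255) in the top view. The bar key is at (308,277), the rocker at (315,257) and the round key at (308,234). Next I'll check for clearance and take a close wrist view.

```bash
python3 - <<'E'
from h import *
im,d=env.get_image('top'); K,R,t=cal('top')
v,u=np.mgrid[0:420,0:560]; p=np.stack([(u-K[0,2])/K[0,0]*d,(v-K[1,2])/K[1,1]*d,d],-1)
W=(p-t)@R
m=(d>0)&(W[...,2]>.15)&(W[...,0]<1)
for y0 in np.arange(-.5,.5,.1):
    s=m&(W[...,1]>y0)&(W[...,1]<y0+.1)&(W[...,0]>.3)
    if s.any(): print(round(y0,1),'minx',np.percentile(W[s][:,0],1),'maxz',W[s][:,2].max())
for p,o in [((.40,.17,.36),(-np.pi/2,0,-np.pi/2)),((.40,.17,.36),(-np.pi/2,0,np.pi/2)),((.46,.2,.2),(-np.pi/2,0,-np.pi/2)),((.46,.2,.2),(-np.pi/2,0,np.pi/2))]:
    print(p,o,env.inverse_kinematics(p,o))
K,R,t=cal('wrist'); c=-R.T@t; s=env.sense(); print('wrist cam',c-s['eef_pos'],'fwd',R[2], 'f',K[0,0])
from scipy.spatial.transform import Rotation as Ro
Rt=Ro.from_euler('xyz',s['tcp_rot']).as_matrix(); print('in tool',Rt.T@(c-s['eef_pos']),Rt.T@R[2])
E
```

```text
-0.4 minx 0.5932132835660132 maxz 0.18285764345052372
-0.3 minx 0.592422975303275 maxz 0.35515931378598076
-0.2 minx 0.6055318750795431 maxz 0.5083588958559403
-0.1 minx 0.5913352067043448 maxz 0.6701490374419309
-0.0 minx 0.5994185213507518 maxz 0.7232134307331158
0.1 minx 0.5094664485159824 maxz 0.7225566371204794
0.2 minx 0.47466200401771014 maxz 0.20888737048901518
0.3 minx 0.4859333481246945 maxz 0.20727372075219422
0.4 minx 0.865238450741632 maxz 0.1875400458236881
(0.4, 0.17, 0.36) (-1.5707963267948966, 0, -1.5707963267948966) [ 3.17560522e-01 -3.78448064e-02  1.54968480e+00 -4.44089210e-16
  1.62975266e+00  1.88835685e+00]
(0.4, 0.17, 0.36) (-1.5707963267948966, 0, 1.5707963267948966) [ 0.31756052 -0.03784481  1.5496848   0.          1.62975266 -1.25323581]
(0.46, 0.2, 0.2) (-1.5707963267948966, 0, -1.5707963267948966) [ 3.37095559e-01  1.96722965e-01  1.66270096e+00 -4.44089210e-16
  1.28216873e+00  1.90789189e+00]
(0.46, 0.2, 0.2) (-1.5707963267948966, 0, 1.5707963267948966) [ 0.33709556  0.19672297  1.66270096  0.          1.28216873 -1.23370077]
wrist cam [0.08036098 0.02742662 0.17960421] fwd [-0.27290935 -0.08874667 -0.95793764] f 291.03715726333303
in tool [-0.00035057 -0.17960318  0.08491382] [-0.00296305  0.95793428 -0.28697237]
```

```bash
python3 - <<'E'
from h import *
env.grip(0.0,20)
env.move_l([.135,-.40,.33],v=.3)
env.move_to([.43,.18,.33],[-np.pi/2,0,np.pi/2])
s=env.sense(); print(s['time'],s['eef_pos'],s['tcp_rot'],s['opening'],s['force'])
c=cal('wrist'); np.savez('w1.npz',K=c[0],R=c[1],t=c[2])
im,d=save('wrist','w1'); np.save('w1d.npy',d)
for n,h in dict(lid_press=None,lid_hinge=.108,rocker_raised_end=.1245,bar_key_top=.1225,round_key_top=.1205,centrifuge=0).items():
    for r in env.mark_of('wrist',n)[:2]:
        u,v=r['uv']; dd=d[int(v),int(u)]
        print(n,round(r['confidence'],2),np.round(r['uv'],1),'depth',np.round(unproj('wrist',r['uv'],dd),4), None if h is None else np.round(ray_z('wrist',r['uv'],h),4))
for n,h in dict(bar_key_top=.1225,round_key_top=.1205).items():
    r=env.trace('wrist',n)
    if r:
        m=r[0]['region'].astype(np.uint8); c=cv2.minAreaRect(np.argwhere(m)[:,::-1].astype(np.float32)); print(n,c,ray_z('wrist',c[0],h), r[0]['confidence'])
E
```

```text
5.525 [0.43025556 0.17945042 0.32995139] [-1.57077083e+00  7.63907326e-05  1.56927424e+00] 0.005219038268752347 [0.34150678 0.83732909 0.69451149]
lid_press 0.69 [344.6 254.6] depth [0.4951 0.2556 0.1982] None
lid_hinge 0.94 [329.4 269.2] depth [0.5519 0.252  0.128 ] [0.5627 0.2558 0.108 ]
lid_hinge 0.43 [210.9 200.5] depth [0.4758 0.0606 0.0224] [0.4531 0.0816 0.108 ]
rocker_raised_end 0.65 [245.8 231.4] depth [0.4932 0.132  0.1264] [0.4939 0.1318 0.1245]
bar_key_top 0.59 [256.3 202.2] depth [0.4517 0.1477 0.1228] [0.4517 0.1476 0.1225]
round_key_top 0.56 [261.8 258.2] depth [0.4211 0.1698 0.3572] [0.5375 0.1535 0.1205]
centrifuge 0.79 [302.1 208.4] depth [0.467  0.2128 0.1012] [0.497  0.2208 0.    ]
bar_key_top ((315.0, 221.5), (101.0, 168.0), 90.0) [0.47991907 0.22970342 0.1225    ] 0.62
round_key_top ((256.0, 257.5), (9.0, 6.0), 90.0) [0.53632127 0.1452071  0.1205    ] 0.58
```

View pics/w1.png

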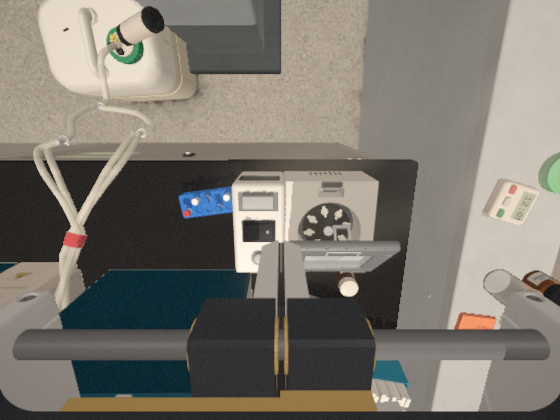

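The wrist view shows the console with the bar key at about (257,201), the rocker at (257,231) and the round key at about (257,258), partly hidden by the fingers. I'll overlay the fitted model to check it, and fit the lid angle.

```bash
cat > fit.py <<'E'
import numpy as np, cv2
from h import *
def M(c,yaw,P):
    P=np.atleast_2d(P); r=np.array([[np.cos(yaw),-np.sin(yaw)],[np.sin(yaw),np.cos(yaw)]]); o=P.astype(float).copy(); o[:,:2]=P[:,:2]@r.T+c; return o
def rect(x0,x1,y0,y1,z): return np.array([[x0,y0,z],[x1,y0,z],[x1,y1,z],[x0,y1,z]])
RS=[rect(-.0535,-.0345,-.092,-.048,.1225),rect(-.07,.07,-.107,-.033,.115),rect(-.0125,.0125,-.09,-.05,.119),rect(.034,.05,-.078,-.062,.1205),rect(-.07,.07,-.032,.101,.1)]
E
python3 - <<'E'
from fit import *
c,yaw=np.array([.498,.2163]),-.033
w=np.load('w1.npz')
def prw(P): 
    p=(P@w['R'].T+w['t'])@w['K'].T; return p[:,:2]/p[:,2:]
K,R,t=cal('top')
def prt(P):
    p=(P@R.T+t)@K.T; return p[:,:2]/p[:,2:]
for f,pr,box,k in [('w1',prw,(225,160,170,125),4),('top0',prt,(200,205,150,110),5)]:
    im=cv2.imread(f'pics/{f}.png'); x,y,ww,hh=box
    cr=cv2.resize(im[y:y+hh,x:x+ww],None,fx=k,fy=k,interpolation=cv2.INTER_CUBIC)
    for r in RS:
        q=((pr(M(c,yaw,r))-[x,y]+.5)*k).astype(int); cv2.polylines(cr,[q.reshape(-1,1,2)],True,(0,0,255),1)
    cv2.imwrite(f'pics/{f}_ov.png',cr)
# lid plane: points from wrist+top depth
d=np.load('w1d.npy'); v,u=np.mgrid[0:420,0:560]
p=np.stack([(u-w['K'][0,2])/w['K'][0,0]*d,(v-w['K'][1,2])/w['K'][1,1]*d,d],-1); Ww=(p-w['t'])@w['R']
im,d=env.get_image('top'); p=np.stack([(u-K[0,2])/K[0,0]*d,(v-K[1,2])/K[1,1]*d,d],-1); Wt=(p-t)@R
for W,dd in ((Ww,np.load('w1d.npy')),(Wt,d)):
    cs,sn=np.cos(yaw),np.sin(yaw)
    L=(W[...,:2]-c)@np.array([[cs,-sn],[sn,cs]])
    s=(dd>0)&(abs(L[...,1]-.0345)<.06)&(W[...,2]>.14)&(W[...,2]<.24)&(abs(L[...,0])<.09)
    x,z=L[s][:,0],W[s][:,2]
    for lo in np.arange(.14,.22,.01):
        q=(z>=lo)&(z<lo+.01)
        if q.any(): print(round(lo,2),q.sum(),np.percentile(x[q],[5,50,95]).round(4))
    top=(dd>0)&(abs(L[...,1]+.07)<.03)&(abs(L[...,0])<.06); print('console z',np.percentile(W[top][:,2],[10,50,90]))
E
```

```text
0.14 172 [0.03   0.0343 0.0387]
0.15 181 [0.0217 0.0256 0.0302]
0.16 167 [0.0142 0.0178 0.0219]
0.17 175 [0.0076 0.0104 0.0147]
0.18 173 [-0.0354 -0.0296  0.0057]
0.19 350 [-0.024  -0.0059 -0.0009]
0.2 1183 [-0.0229 -0.0179 -0.0093]
console z [0.11453214 0.11630442 0.122821  ]
0.14 262 [0.0296 0.0347 0.0409]
0.15 263 [0.0214 0.0266 0.0324]
0.16 292 [0.0129 0.0182 0.0242]
0.17 295 [0.005  0.0099 0.0159]
0.18 197 [-0.0014  0.0032  0.0081]
0.19 307 [-0.0091 -0.0039  0.0004]
0.2 417 [-0.0213 -0.0139 -0.0079]
0.21 1 [-0.0166 -0.0166 -0.0166]
console z [0.1155806  0.63232221 0.63904849]
```

View pics/w1_ov.png

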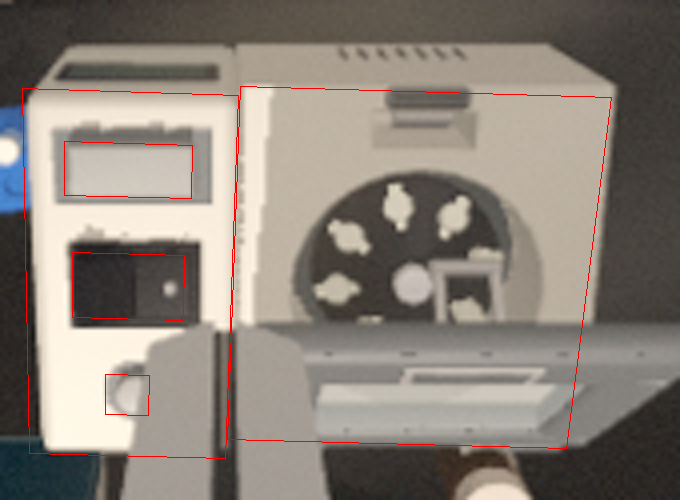

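View pics/top0_ov.png

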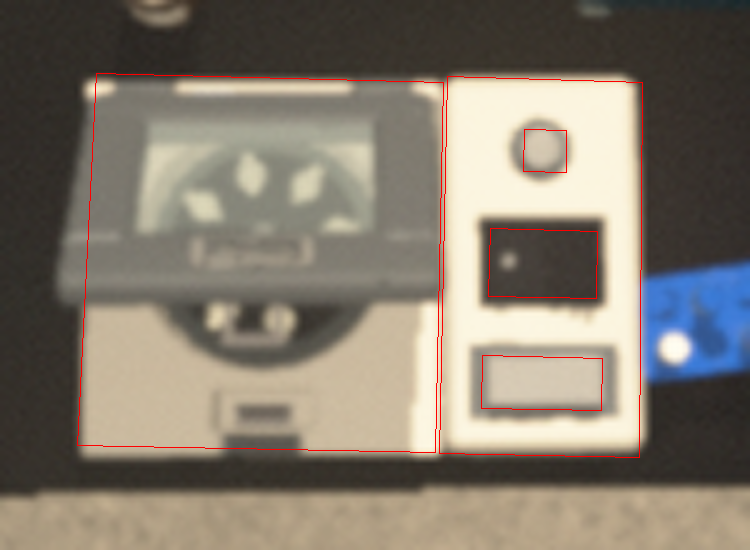

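The model fits to about 2 mm, though its yaw should be nearer -0.01 (the console edges run straight in the top view). The lid angle is about 0.87, which agrees with the lid_press marks. Next I'll close the lid.

```bash
python3 - <<'E'
from h import *
hx,ly=.561,.251
O=[-np.pi/2,0,np.pi/2-.01]
def tcp(a): 
    return [hx-.1175*np.cos(a)+.0065*np.sin(a)+.008, ly, .108+.1175*np.sin(a)+.0065*np.cos(a)]
p=tcp(1.05); env.move_to([p[0],p[1],.27],O)
env.move_l(p,v=.15)
f0=env.sense()['force']; print('f0',f0)
for a in [.85,.65,.45,.3,.18,.08,.02]:
    env.move_l(tcp(a),v=.12); s=env.sense(); print(a,round(s['time'],2),(s['force']-f0).round(1),s['eef_pos'].round(4))
z=tcp(0)[2]
for k in range(10):
    x,y,_=tcp(0); z-=.0007
    env.move_l([x,y,z],v=.02); s=env.sense(); F=(s['force']-f0); print(round(z,4),round(s['time'],2),F.round(1),s['eef_pos'].round(4))
    if F[2]>14 or F[2]<-14: break
env.move_l([x,y,.16],v=.12); s=env.sense(); print(s['time'],(s['force']-f0).round(2))
save('scene','s2'); env.wait(.15)
im,d=env.get_image('top'); 
for cam in ['scene']:
    im,d=env.get_image(cam)
    r=env.mark_of(cam,'lid_press')[:1]; print([ (q['confidence'],unproj(cam,q['uv'],d[int(q['uv'][1]),int(q['uv'][0])])) for q in r])
E
```

```text
f0 [0.62470486 0.00309874 0.06648099]
0.85 7.47 [ 0.1  1.1 -0.3] [0.4967 0.2511 0.202 ]
0.65 7.81 [-0.9  0.6 -0.3] [0.4799 0.2511 0.185 ]
0.45 8.15 [-0.5  0.7  0.9] [0.4664 0.251  0.1655]
0.3 8.45 [-0.8 -0.6  1.2] [0.4589 0.251  0.1493]
0.18 8.72 [-0.4 -0.1  1.2] [0.4547 0.251  0.1357]
0.08 8.97 [-0.6 -0.4  2.4] [0.4527 0.2511 0.1244]
0.02 9.22 [-1.2  0.6 -0.9] [0.4516 0.2509 0.117 ]
0.1138 9.52 [-0.2 -0.   1.5] [0.4517 0.2511 0.114 ]
0.1131 9.77 [-1.   0.4  3.3] [0.4516 0.2511 0.1133]
0.1124 10.02 [-0.1  0.8  3.2] [0.4516 0.2511 0.1125]
0.1117 10.27 [-1.3  0.7  7.4] [0.4516 0.2511 0.1121]
0.111 10.52 [-4.  -0.7 13.3] [0.4517 0.2511 0.1119]
0.1103 10.77 [-7.3 -2.4 21.3] [0.4517 0.2511 0.1118]
11.3333 [-1.32  0.68 -0.4 ]
[(0.93, array([0.45202147, 0.24801897, 0.11375112]))]
```

View pics/s2.png

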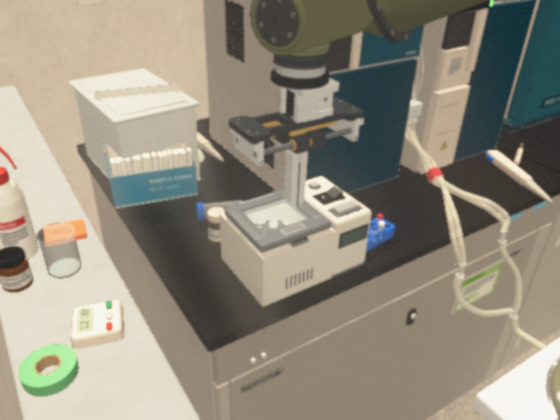

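The lid is latched: it stays at z≈0.114 with the fingers clear at px (295,205). Next is the rocker.

```bash
python3 - <<'E'
from h import *
x,y=.4955,.131
p=env.sense()['eef_pos']
env.move_l([x,y,.16],v=.15); 
env.move_l([x,y,.131],v=.12)
f0=env.sense()['force']; print('f0',f0)
z=.1285
for k in range(16):
    env.move_l([x,y,z],v=.03); s=env.sense(); F=s['force']-f0; print(round(z,4),round(s['time'],2),F.round(1),s['eef_pos'].round(4))
    if F[2]>14: break
    z-=.0008
env.move_l([x,y,.16],v=.12); s=env.sense(); print(s['time'],(s['force']-f0).round(2))
env.move_l([.4,.15,.2],v=.2)
im,d=save('top','t3')
im=cv2.imread('pics/t3.png')[205:315,200:350]; cv2.imwrite('pics/t3c.png',cv2.resize(im,None,fx=5,fy=5,interpolation=cv2.INTER_CUBIC))
im,d=save('scene','s3')
im=cv2.imread('pics/s3.png')[150:280,210:400]; cv2.imwrite('pics/s3c.png',cv2.resize(im,None,fx=4,fy=4,interpolation=cv2.INTER_CUBIC))
E
```

```text
f0 [ 0.74746027 -0.09807286 -0.41976413]
0.1285 13.32 [-1.3 -0.2  0.8] [0.4956 0.1311 0.1289]
0.1277 13.57 [-1.6 -0.1 -0. ] [0.4955 0.131  0.1278]
0.1269 13.82 [ 0.3 -0.6  0. ] [0.4955 0.131  0.1269]
0.1261 14.07 [ 0.2 -0.9  1. ] [0.4956 0.131  0.1262]
0.1253 14.32 [-0.8 -0.1  3.4] [0.4956 0.1309 0.1254]
0.1245 14.57 [-0.1 -0.8  3.1] [0.4955 0.131  0.1245]
0.1237 14.82 [-0.9 -0.4  2. ] [0.4954 0.131  0.1235]
0.1229 15.07 [-0.2  0.7  0.9] [0.4953 0.131  0.1227]
0.1221 15.32 [-1.4 -0.8 -0.4] [0.4954 0.131  0.1219]
0.1213 15.57 [-0.8 -1.3  1. ] [0.4955 0.131  0.1212]
0.1205 15.82 [-0.2 -0.2  0.2] [0.4955 0.131  0.1204]
0.1197 16.07 [-0.7  0.5  0. ] [0.4955 0.131  0.1197]
0.1189 16.32 [-1.1 -0.9  4.1] [0.4956 0.131  0.1193]
0.1181 16.57 [-5.6 -1.3 14.2] [0.4957 0.131  0.1191]
17.075 [-1.06  0.23  0.42]
```

View pics/t3c.png

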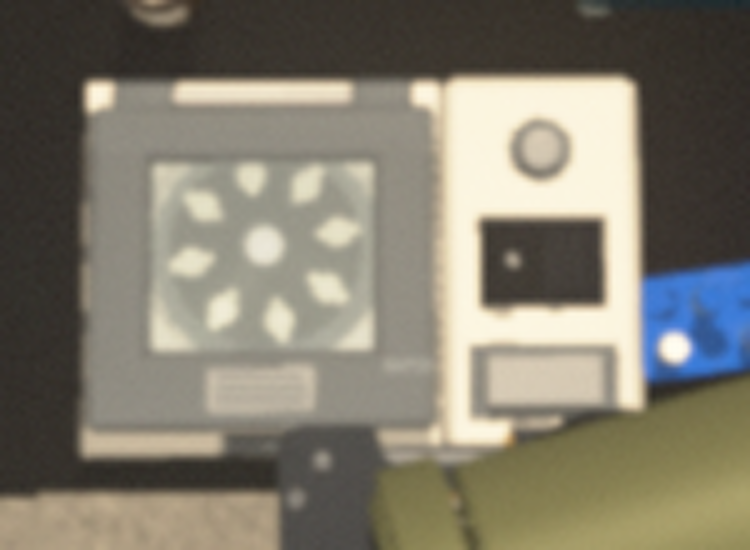

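View pics/s3c.png

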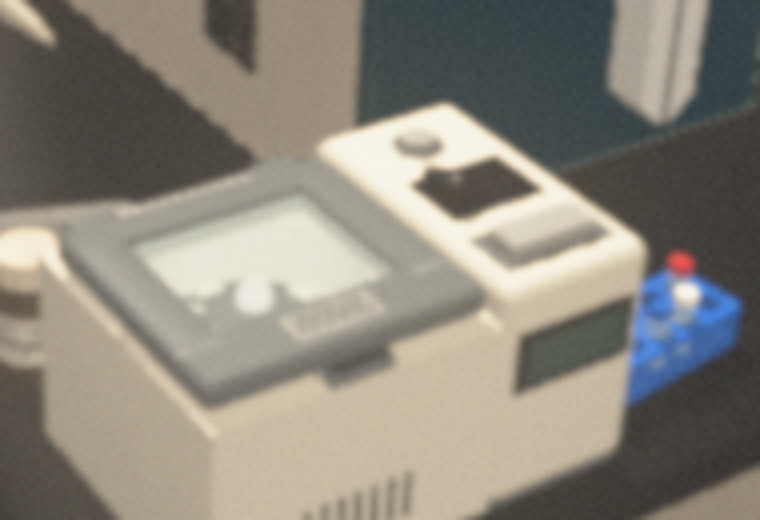

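The rocker is on: the force snapped over and then met a hard stop at 0.119, and its left end now looks raised at crop px (455,180). The lid is still shut. Next I'll press the bar key and hold it.

```bash
python3 - <<'E'
from h import *
print('bar',ray_z('top',(308.7,280.1),.1225))
x,y=.4525,.147
env.move_l([x,y,.16],v=.15); 
env.move_l([x,y,.126],v=.1)
f0=env.sense()['force']; print('f0',f0)
z=.122
for k in range(14):
    env.move_l([x,y,z],v=.03); s=env.sense(); F=s['force']-f0; print(round(z,4),round(s['time'],2),F.round(1),s['eef_pos'].round(4))
    if F[2]>13: break
    z-=.0008
env.wait(.5); s=env.sense(); print(s['time'],(s['force']-f0).round(1),s['eef_pos'])
im,d=save('scene','s4')
im=cv2.imread('pics/s4.png')[150:280,210:400]; cv2.imwrite('pics/s4c.png',cv2.resize(im,None,fx=4,fy=4,interpolation=cv2.INTER_CUBIC))
E
```

```text
bar [0.45364995 0.14637988 0.1225    ]
f0 [ 0.08101805 -0.23459174  0.14730968]
0.122 19.22 [-0.1  0.6  1.7] [0.4528 0.1471 0.1224]
0.1212 19.47 [0.7 1.3 2.4] [0.4527 0.1471 0.1214]
0.1204 19.72 [1.5 1.8 2.7] [0.4527 0.1471 0.1205]
0.1196 19.97 [2.6 2.1 4.1] [0.4527 0.1471 0.1197]
0.1188 20.22 [3.3 2.3 2.8] [0.4526 0.147  0.1189]
0.118 20.47 [4.  2.1 5.2] [0.4526 0.147  0.118 ]
0.1172 20.72 [ 1.6  1.  10. ] [0.4526 0.1471 0.1177]
0.1164 20.97 [-2.4  1.  18. ] [0.4527 0.1471 0.1175]
21.4667 [-3.2  0.7 17.7] [0.45272599 0.14706872 0.11748382]
```

View pics/s4c.png

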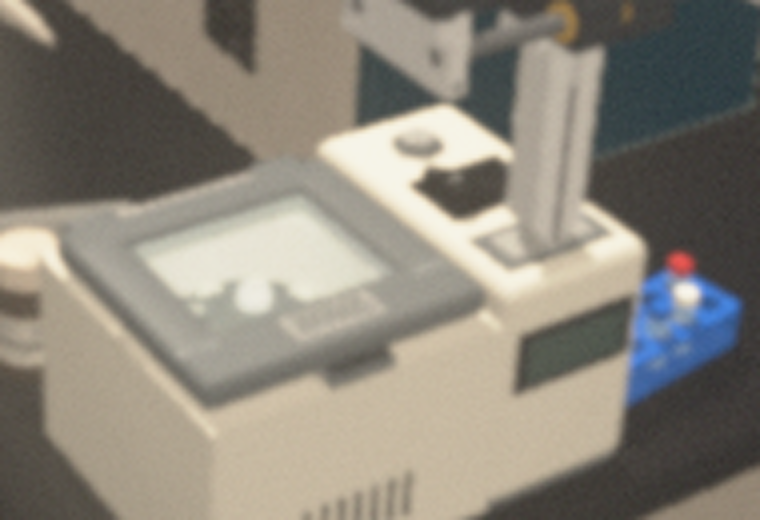

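The fingers hold the bar key at its bottom stop (z 0.1175, 17.7 N). The lid is shut, the rocker is on and the round key is untouched.

```bash
python3 -c "
from rig import env
print(env.close_job())"
```

```text
the job is handed in; nothing more can be done
None
```

The spin sequence is complete, and I handed the job in with the closed fingers still holding the bar key down. `close_job` gives no verdict, so this rests on my own checks.

- **Lid:** I pushed it down until it met the hard stop just below flush, at up to about 21 N, then let go. It stayed shut, with its pad measured at z ≈ 0.114 m against 0.1145 m when shut.
- **Rocker:** The force peaked at about 3.4 N, dropped away as it snapped over, then met a hard stop at z ≈ 0.119 m. The picture shows its left end raised, so it is on.
- **Bar key:** It is held at its bottom stop, with the TCP at z = 0.1175 m. That is 5 mm below its up position, at about 17.7 N.
- **Left alone:** The round key was not touched. I did not re-measure the rack, jar and tube at the end. The rack and jar look unmoved in the pictures, and the arm went nowhere near any of the three.
- **Time:** The last reading was 21.5 s of the 43 s allowed.

My first fit of the machine's yaw (-0.033 rad) did not match the overlay pictures. I changed it to about -0.01 rad before the first press.

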